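# Gather the nuts in the pouring corner of a tote and hold it tilted

### The arm

A 6-joint arm with a two-finger parallel gripper is mounted at the origin on a cart in front of the work surface, level with it; the furniture and walls round the work are solid. World frame = base frame: x ahead of the robot, y to its left, z up, the work surface at z = 0. Lengths are in mm, angles in rad, forces in N, time in s.
With the tool pointing down it reaches from about 300 to 775 mm from the base axis. Payload 14.6 kg.
Tool frame: the origin (TCP) lies at the centre of the arm's flange, where the gripper is bolted on; the fingertips stand 199 mm ahead of it and the grasp point (between the pads) lies 180 mm ahead of it; z points along the fingers, y is the line along which they close (so a half turn about z gives the same grasp; the last joint's range is limited). The gripper opens to 94 mm and grips with 3 to 60 N. Pads are 16 mm wide; open, the fingers measure 119 mm over their backs; the gripper's body (75 mm by 177 mm) begins 78 mm behind the grasp point.
Start: joints at [-1.301, 0.3, 1.521, -0, 1.321, -0.067], TCP at [181.751, -519.093, 404.646] pointing down, gripper open.
Joint ranges: [-3.03, 3.03], [-0.79, 2.21], [0.23, 2.52], [-1.04, 4.18], [0, 3.07], [-2.55, 2.55]. Speed limits (rad/s): [2.22, 2.22, 2.57, 3.14, 3.14, 3.14].

### API

Orientations are given as [roll, pitch, yaw] about the fixed x, y, z axes, in that order (R = Rz(yaw) Ry(pitch) Rx(roll)).
In Python, from cell import manip, optics, workorder gives the robot as it stands.
- The arm moves only by the tool step_arm, never from a script. Its argument "increments" is a list that holds one entry, the list of rows, each a list of 7 numbers: the turn, a rotation vector about the tool's x, y, z as a fraction of full scale, then the shift along the tool's x, y, z as a fraction of full scale, then the closure, from -1 (fully open) to 1 (shut). In form: [[[wx, wy, wz, tx, ty, tz, fingers], ...]]. A call has 1 to 5 rows; each row shifts and turns the commanded pose from where the row before left it, along the tool's axes as they then stand; what a row does not reach is not made up. Full scale, the value 1, is 40 mm for a shift and 45 degrees for a turn. A row lasts 1/10 s, in which the tool goes at most 50 mm and 8.59 degrees, less where a joint would pass 70% of its speed; a pose out of reach is approached as far as the arm can. A call with a number of a shift or a turn outside -1 to 1 is refused whole. A call with a gripper value outside its range is refused whole. The fingers move at their own pace and stop on an object; "newtons" is the grip in N (left out, the last holds). Time passes only in rows, so rows that do not move let the fingers close. It gives the time, the measured TCP pose, the force, the opening and the grip force at its end, in the units of the state.
- manip.read_state(): the state, without advancing time (a new reading comes with each control period).
- optics.camera(name): name is "scene" or "top" or "wrist"; returns a dict with "frame" (400x640x3 uint8, red, green, blue), "range_z" (400x640 float32, mm along the optical axis (not along the pixel's ray), 0 where there is no reading), "mtx" (3x3 intrinsics, pixels), "cam_to_world" (4x4, takes a point from camera to world coordinates). Camera axes: x right, y down, z forward; pixel columns grow to the right and rows downward; lengths in mm; the calibration is good to about 2 mm. A picture is of the moment at which its call begins.
- workorder.sign_off(): hands the job in; it is judged then, once.
The state is a dict: "clock": time; "joints": joint angles; "qd": joint speeds; "effort": joint torques, N m; "eef_pos": TCP position; "eef_rot": TCP orientation; "wrist_force": force on the tool from outside, world axes, zero at the start; "moment": the same for the moment, N m; "finger_gap": finger opening in mm; "finger_force": force on a finger pad.
Only numpy, scipy, OpenCV 4.12 (cv2) and the standard library are available. Lean on these libraries where they do the work, as an engineer would, in place of code of your own. Each camera call takes 0.05 s, during which the arm holds its last target. There are 200 camera calls.

### The job

Take the small grey plastic parts tote by its wooden carrying bar, gripping gently (about 20 N, never more than 30 N), and lift it level several centimetres clear of the tray. Then tilt it about 30 degrees with its cut-off pouring corner lowest, so that all three loose nuts slide together into that corner and none spills. Finish while holding the tote still like this in the air, tilted and not put down; leave the bottle, the tin and the tape roll where they stand.

Things in the scene. Friction and masses are not known exactly. Their poses are not given: they have to be found in the camera images.
- tote: open tote of plain grey plastic, 160 x 110 mm, walls 40 mm high and 3 mm thick, 80 mm high with the bar, 0.12 to 0.2 kg empty. Origin: centre of its underside; x along its length and the bar, z up. Its +x +y corner is cut off diagonally (24 mm off each side) with a 24 mm low wall and a small lip: the pouring corner, which looks to a side or to the robot; the others are square
- tote_grip (a point): centre of the wooden carrying bar, 68 mm above the tote's underside, axes as the tote. The bar runs along x, 160 mm between end straps (166 mm over all); 14 mm thick (along y, the width to grip), 24 mm high (56 to 80 mm), flat sides. Grip at its centre; below it all is free down to the nuts. Not slippery: 20 N of grip carries and tilts the loaded tote
- tote_corner (a point): on the tote's inner floor at the middle of the cut-off corner's wall, at x 66, y 41, z 3 mm in the tote; axes as the tote
- nut1_center (a point): centre of a bright steel thin hexagon nut, 24 mm over the flats, 28 mm over the corners, 8 mm high, 16 mm bore, 20 g, lying flat in the tote. Oiled: it begins to slide on the plastic at a slope of 6 to 9 degrees
- nut2_center (a point): centre of a bright steel thin hexagon nut, 24 mm over the flats, 28 mm over the corners, 8 mm high, 16 mm bore, 20 g, lying flat in the tote. Oiled: it begins to slide on the plastic at a slope of 6 to 9 degrees
- nut3_center (a point): centre of a bright steel thin hexagon nut, 24 mm over the flats, 28 mm over the corners, 8 mm high, 16 mm bore, 20 g, lying flat in the tote. Oiled: it begins to slide on the plastic at a slope of 6 to 9 degrees
- bottle: brown dropper bottle, 36 mm across, 60 mm high, standing beside the tote; origin at the centre of its underside. Leave alone
- tin: low round lidded tin, 62 mm across, 34 mm high; origin at the centre of its underside. Leave alone
- tape: roll of masking tape lying flat, 61 mm across, 18 mm high; origin at the centre of its underside. Leave alone

How it is judged:
By the outcome, as a careful person would: the job done as asked, in the order asked, and still so for the second after the job is handed in, while the arm keeps its last pose, push and grip.
It also fails if it takes over 42 s, if anything falls off the work surface, if the arm or the gripper's body presses on something with over 40 N, if the wrist force passes 120 N, or if a joint passes its speed limit or range.

## Working session

There is one attempt and no reset: what is moved stays moved. The work goes in short steps, Python scripts to look and compute and a tool call to move; the robot and the scene stay as the last step left them, time stands still between calls to the robot, and variables do not carry over. Pictures are saved under pics/ and viewed, at most 10 in all, crops included, and the job is handed in when it is done.

Besides the shell and the picture viewer there is one more tool, called after "Call:" by a JSON object that holds its "api" and its "payload". step_arm: Moves the arm, as the interface text tells. Its arguments: {"type":"object","properties":{"increments":{"type":"array","items":{"type":"array","items":{"type":"array","items":{"type":"number"}}}},"newtons":{"type":"number"}},"required":["increments"]}

```bash
mkdir -p pics; ls; python3 - <<'E'
from cell import manip, optics
import cv2,numpy as np
print(manip.read_state())
ims=[]
for n in("scene","top"):
    c=optics.camera(n); np.savez(f"{n}0.npz",**c); cv2.imwrite(f"pics/{n}0.png",c["frame"][:,:,::-1])
    print(n,c["mtx"],c["cam_to_world"].round(3))
E
```

```text
pics
{'clock': 0.0, 'joints': array([-1.30058853e+00,  3.00443069e-01,  1.52158820e+00, -1.14876557e-05,
        1.32071779e+00, -6.65838719e-02]), 'qd': array([ 0.00055947,  0.00057105,  0.0002124 ,  0.00067865,  0.00016557,
       -0.00095258]), 'effort': array([-1.02736911e-03, -5.31805015e+01, -3.52732480e+01,  7.07761617e-02,
        2.43626320e-02, -1.29129930e-04]), 'eef_pos': array([ 181.74734961, -519.05983042,  404.09856623]), 'eef_rot': array([-3.14043807e+00, -6.58387562e-05,  3.36794482e-01]), 'wrist_force': array([ 0.24444863, -0.22798636,  0.27584677]), 'moment': array([-0.00534394,  0.00027313, -0.01232039]), 'finger_force': 0.0, 'finger_gap': 94.08794301979965}
scene [[373.7004458    0.         311.21929344]
 [  0.         373.7004458  200.55924487]
 [  0.           0.           1.        ]] [[-6.44000e-01 -3.91000e-01  6.57000e-01 -5.29430e+01]
 [-7.65000e-01  3.28000e-01 -5.55000e-01  4.85955e+02]
 [ 2.00000e-03 -8.60000e-01 -5.11000e-01  5.06866e+02]
 [ 0.00000e+00  0.00000e+00  0.00000e+00  1.00000e+00]]
top [[505.5489982    0.         318.7170448 ]
 [  0.         505.5489982  197.97255617]
 [  0.           0.           1.        ]] [[-2.800000e-02 -9.800000e-01  1.960000e-01  3.174700e+02]
 [-9.990000e-01  3.500000e-02  3.200000e-02 -8.100000e-01]
 [-3.800000e-02 -1.950000e-01 -9.800000e-01  1.022411e+03]
 [ 0.000000e+00  0.000000e+00  0.000000e+00  1.000000e+00]]
```

View pics/top0.png

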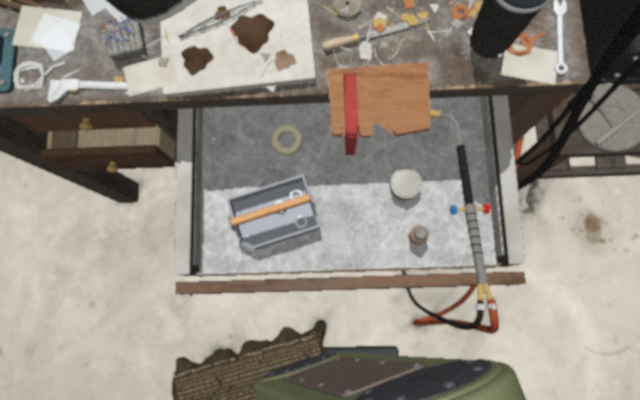

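View pics/scene0.png

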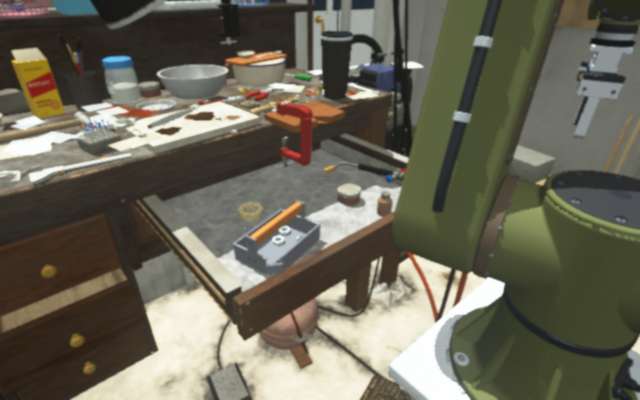

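The top view shows the tote at about (275,213) with the orange bar from (232,222) to (310,198), the tape roll at (287,138), the tin at (406,184) and the bottle at (419,236). The arm is clear of the tote. Next I'll measure the bar and zoom in.

```bash
cat > h.py <<'E'
import numpy as np,cv2
def cast(c,uv,z):
    T=c["cam_to_world"];uv=np.atleast_2d(uv).astype(float)
    d=np.c_[uv,np.ones(len(uv))]@np.linalg.inv(c["mtx"]).T@T[:3,:3].T
    return T[:3,3]+d*((z-T[2,3])/d[:,2])[:,None]
def pts(c):
    v,u=np.mgrid[:400,:640];r=c["range_z"]
    p=np.stack([u,v,np.ones_like(u)],-1)@np.linalg.inv(c["mtx"]).T*r[...,None]
    return p@c["cam_to_world"][:3,:3].T+c["cam_to_world"][:3,3]
def orange(c):
    h=cv2.cvtColor(c["frame"],cv2.COLOR_RGB2HSV)
    return cv2.inRange(h,(5,110,110),(22,255,255))
E
python3 - <<'E'
from h import *
for n,box in(("top",(165,260,220,330)),("scene",(195,280,225,330))):
    c=dict(np.load(f"{n}0.npz"));m=orange(c);k=np.zeros_like(m);k[box[0]:box[1],box[2]:box[3]]=1;m=m*k
    P=pts(c);q=P[m>0];print(n,len(q),np.percentile(q[:,2],[5,50,95]))
    r=cv2.minAreaRect(np.argwhere(m>0)[:,::-1].astype(np.float32))
    uv=np.argwhere(m>0)[:,::-1]; w=cast(c,uv,80)[:,:2].astype(np.float32)
    rr=cv2.minAreaRect(w);cc=cast(c,cv2.boxPoints(r),80);print(rr,cc.round(1))
    v,u=np.mgrid[:400,:640]; 
    o=c["frame"][box[0]:box[1],box[2]:box[3],::-1];cv2.imwrite(f"pics/{n}1.png",cv2.resize(o,None,fx=5 if n=="top" else 6,fy=5 if n=="top" else 6,interpolation=cv2.INTER_CUBIC))
    print("floor z",np.median(P[255:262,230:300,2]) if n=="top" else "")
E
```

```text
top 451 [73.7819661  79.84924275 82.97890296]
((485.661865234375, 121.9327392578125), (12.819649696350098, 154.51535034179688), 15.463753700256348) [[471.2 198.4  80. ]
 [512.4  49.2  80. ]
 [500.   45.8  80. ]
 [458.9 194.6  80. ]]
floor z 0.6252037869691094
scene 776 [34.08960227 74.15849449 80.18755106]
((439.18670654296875, 158.09336853027344), (99.13517761230469, 247.02859497070312), 52.26123046875) [[509.7 183.7  80. ]
 [513.5  42.   80. ]
 [321.5 135.3  80. ]
 [333.5 242.   80. ]]
floor z
```

View pics/top1.png

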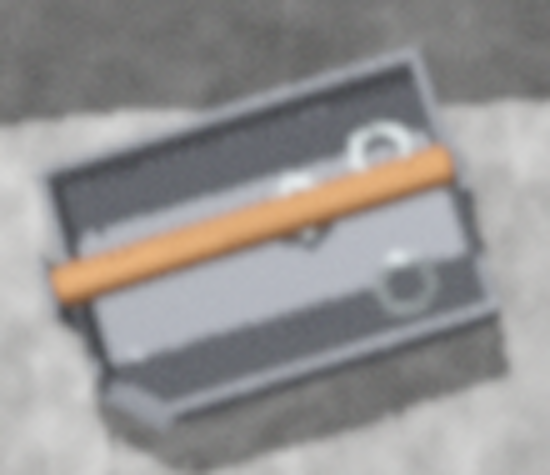

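View pics/scene1.png

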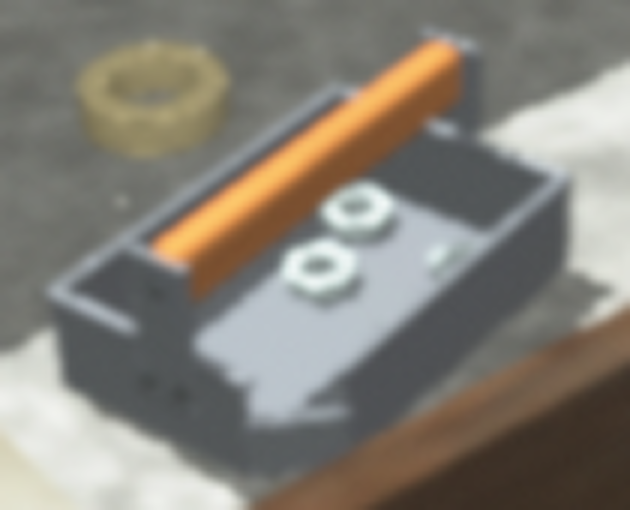

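The cut corner is at lower left in the top crop, near (140,400), so it faces the robot and left (+x +y), which makes the tote yaw about 105.5°. The scene crop agrees: the cut is at about (300,410), two nuts are at (320,268) and (357,208), and the third is at (447,258). I'll check the bar's centre by triangulating across both views, and the obstacle heights along the path.

```bash
python3 - <<'E'
from h import *
c=dict(np.load("top0.npz"));P=pts(c).reshape(-1,3);P=P[c["range_z"].ravel()>0]
a=np.array([182,-519.]);b=np.array([486,122.]);L=np.linalg.norm(b-a);u=(b-a)/L
t=(P[:,:2]-a)@u;d=abs((P[:,:2]-a)@np.array([-u[1],u[0]]))
for s in range(0,900,75):
    k=(t>s)&(t<s+75)&(d<130);print(s,k.sum(),P[k,2].max().round() if k.any() else None,end="; ")
print()
for y in(250,200,120,50):   # height profile along x, and left wall
    k=abs(P[:,1]-y)<6;print(y,[(x,int(P[k&(abs(P[:,0]-x)<12),2].max())) for x in range(325,800,25) if (k&(abs(P[:,0]-x)<12)).any()])
k=abs(P[:,0]-485)<6;print([(y,int(P[k&(abs(P[:,1]-y)<10),2].max())) for y in range(100,360,20) if (k&(abs(P[:,1]-y)<10)).any()])
# side line of bar top from scene: ends of the near top edge pixels at crop (183,250),(150,238)/(440,40),(468,55)
s=dict(np.load("scene0.npz"))
e=cast(s,[[225+167/6,195+243/6],[225+450/6,195+47/6]],80);print(e.round(1),e.mean(0))
E
```

```text
0 1203 -675.0; 75 1179 -676.0; 150 1493 -439.0; 225 4147 110.0; 300 3687 100.0; 375 7883 690.0; 450 4103 657.0; 525 4430 80.0; 600 4711 86.0; 675 4613 86.0; 750 4507 520.0; 825 6542 523.0; 
250 [(325, 75), (350, 78), (375, 55), (400, 5), (425, 4), (450, 5), (475, 3), (500, 5), (525, 4), (550, 6), (575, 4), (600, 3), (625, 5), (650, 506), (675, 501), (700, 231), (725, 232), (750, 232), (775, 240)]
200 [(325, 74), (350, 79), (375, 54), (400, 4), (425, 26), (450, 83), (475, 82), (500, 45), (525, 46), (550, 4), (575, 4), (600, 6), (625, 5), (650, 522), (675, 232), (700, 232), (725, 232), (750, 232), (775, 239)]
120 [(325, 76), (350, 79), (375, 54), (400, 5), (425, 46), (450, 7), (475, 83), (500, 83), (525, 13), (550, 44), (575, 5), (600, 5), (625, 22), (650, 207), (675, 230), (700, 233), (725, 233), (750, 231), (775, 231)]
50 [(325, 74), (350, 80), (375, 56), (400, 3), (425, 5), (450, 44), (475, 8), (500, 85), (525, 81), (550, 45), (575, 4), (600, 4), (625, 5), (650, 212), (675, 230), (700, 231), (725, 232), (750, 231), (775, 232)]
[(100, 82), (120, 83), (140, 86), (160, 82), (180, 80), (200, 80), (220, 3), (240, 3), (260, 5), (280, 77), (300, 79)]
[[467.6 193.7  80. ]
 [504.7  47.4  80. ]] [486.16726477 120.53509865  80.        ]
```

Both views put the bar's centre at about (486,121) and its top at z = 80, with a yaw of about 105°. Nothing on the path is taller than about 110 mm, and the fingertips are at 205. Now I'll approach.

Call:
{"api": "step_arm", "payload": {"increments": [[[0,0,0,0.73,-0.74,0,-1],[0,0,0,0.73,-0.74,0,-1],[0,0,0,0.73,-0.74,0,-1],[0,0,0,0.73,-0.74,0,-1],[0,0,0,0.73,-0.74,0,-1]]], "newtons": 20}}

```text
clock: 0.6
eef_pos: [270.9, -329.5, 404.4]
eef_rot: [-3.141, 0.0, 0.337]
wrist_force: [0.8, -0.2, 1.2]
finger_gap: 94.2
finger_force: 0.0
```

Call:
{"api": "step_arm", "payload": {"increments": [[[0,0,0,0.73,-0.74,0,-1],[0,0,0,0.73,-0.74,0,-1],[0,0,0,0.73,-0.74,0,-1],[0,0,0,0.73,-0.74,0,-1],[0,0,0,0.73,-0.74,0,-1]]]}}

```text
clock: 1.1
eef_pos: [359.8, -141.6, 404.6]
eef_rot: [3.142, -0.0, 0.337]
wrist_force: [0.6, -1.5, -0.9]
finger_gap: 94.0
finger_force: 0.0
```

Call:
{"api": "step_arm", "payload": {"increments": [[[0,0,0,0.73,-0.74,0,-1],[0,0,0,0.73,-0.74,0,-1],[0,0,0,0.73,-0.74,0,-1],[0,0,0,0.73,-0.74,0,-1],[0,0,0,0.73,-0.74,0,-1]]]}}

```text
clock: 1.6
eef_pos: [448.8, 46.5, 404.5]
eef_rot: [3.142, 0.0, 0.337]
wrist_force: [1.2, -1.2, 0.4]
finger_gap: 93.6
finger_force: 0.0
```

Call:
{"api": "step_arm", "payload": {"increments": [[[0,0,0,0.73,-0.74,0,-1],[0,0,-0.159,0.75,-0.74,0,-1],[0,0,-0.159,0,0,0,-1],[0,0,-0.159,0,0,0,-1],[0,0,-0.159,0,0,0,-1]]]}}

```text
clock: 2.1
eef_pos: [484.7, 120.5, 404.2]
eef_rot: [-3.141, 0.001, 0.842]
wrist_force: [-0.3, 0.4, -0.7]
finger_gap: 94.2
finger_force: 0.0
```

Call:
{"api": "step_arm", "payload": {"increments": [[[0,0,-0.159,0,0,0,-1],[0,0,-0.159,0,0,0,-1],[0,0,-0.159,0,0,0,-1],[0,0,-0.159,0,0,0,-1],[0,0,-0.159,0,0,0,-1]]]}}

```text
clock: 2.6
eef_pos: [484.7, 120.1, 404.4]
eef_rot: [-3.141, 0.0, 1.466]
wrist_force: [-0.3, 0.3, -0.1]
finger_gap: 94.0
finger_force: 0.0
```

Call:
{"api": "step_arm", "payload": {"increments": [[[0,0,-0.159,0,0,0,-1],[0,0,-0.159,0,0,0,-1],[0,0,-0.159,0,0,0,-1],[0,0,0,0,0,0.2,-1],[0,0,0,0,0,0,-1]]]}}

```text
clock: 3.1
eef_pos: [484.6, 120.1, 395.3]
eef_rot: [-3.14, -0.0, 1.832]
wrist_force: [-0.2, -0.1, -0.2]
finger_gap: 93.6
finger_force: 0.0
```

Call:
{"api": "step_arm", "payload": {"increments": [[[0,0,0,0,0.04,0.5,-1],[0,0,0,0,0,0.5,-1],[0,0,0,0,0,0.5,-1],[0,0,0,0,0,0.5,-1],[0,0,0,0,0,0.4,-1]]]}}

```text
clock: 3.6
eef_pos: [486.1, 120.5, 299.3]
eef_rot: [-3.14, -0.0, 1.832]
wrist_force: [0.1, -0.2, 0.2]
finger_gap: 93.7
finger_force: 0.0
```

```bash
python3 - <<'E'
from cell import manip, optics
from h import *
c=optics.camera("wrist");cv2.imwrite("pics/w1.png",c["frame"][:,:,::-1])
m=orange(c);n,l,st,_=cv2.connectedComponentsWithStats(m);i=1+st[1:,4].argmax();m=l==i
w=cast(c,np.argwhere(m)[:,::-1],80)[:,:2].astype(np.float32);print(cv2.minAreaRect(w),manip.read_state()["eef_pos"])
P=pts(c)[m];print(np.percentile(P[:,2],[5,50,95]))
E
```

```text
((486.3668212890625, 129.64312744140625), (13.590860366821289, 143.01698303222656), 15.942414283752441) [485.66391636 120.42558496 297.09819547]
[77.81259106 79.95276819 81.19245311]
```

View pics/w1.png

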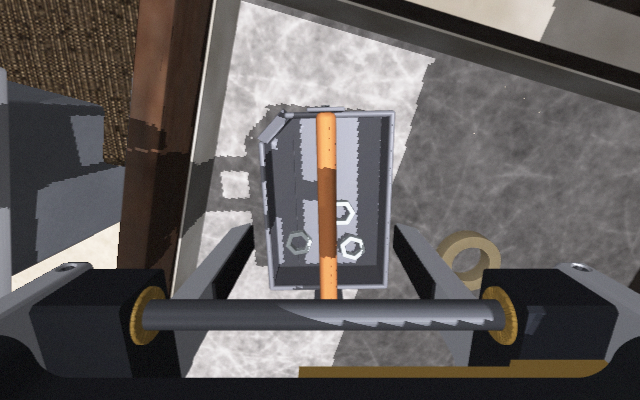

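The wrist view shows the bar centred between the fingers (column 327), the cut corner at (272,125) and the nuts at (298,242), (351,247) and (342,212). Measurements are consistent, so I'll descend and grip.

Call:
{"api": "step_arm", "payload": {"increments": [[[0,0,0,0,0.03,0.4,-1],[0,0,0,0,0,0.4,-1],[0,0,0,0,0,0.3,-1],[0,0,0,0,0,0.1,-1],[0,0,0,0,0,0,-1]]]}}

```text
clock: 4.15
eef_pos: [487.4, 120.9, 252.5]
eef_rot: [-3.141, -0.0, 1.835]
wrist_force: [-0.5, 1.1, 0.2]
finger_gap: 94.1
finger_force: 0.0
```

Call:
{"api": "step_arm", "payload": {"increments": [[[0,0,0,0,0,0,1],[0,0,0,0,0,0,1],[0,0,0,0,0,0,1],[0,0,0,0,0,0,1],[0,0,0,0,0,0,1]]], "newtons": 20}}

```text
clock: 4.65
eef_pos: [487.4, 120.9, 252.8]
eef_rot: [3.141, 0.0, 1.835]
wrist_force: [-0.2, -0.5, -1.1]
finger_gap: 57.1
finger_force: 0.0
```

Call:
{"api": "step_arm", "payload": {"increments": [[[0,0,0,0,0,0,1],[0,0,0,0,0,0,1],[0,0,0,0,0,0,1],[0,0,0,0,0,0,1],[0,0,0,0,0,0,1]]]}}

```text
clock: 5.15
eef_pos: [487.4, 120.9, 252.6]
eef_rot: [-3.142, -0.0, 1.835]
wrist_force: [0.2, -0.1, -0.4]
finger_gap: 17.5
finger_force: 0.0
```

Call:
{"api": "step_arm", "payload": {"increments": [[[0,0,0,0,0,0,0.36],[0,0,0,0,0,0.05,0.36],[0,0,0,0,0,0.06,0.36],[0,0,0,0,0,0,1],[0,0,0,0,0,0,1]]]}}

```text
clock: 5.65
eef_pos: [487.4, 120.9, 248.1]
eef_rot: [-3.141, -0.0, 1.835]
wrist_force: [0.1, -0.1, 0.3]
finger_gap: 17.3
finger_force: 0.0
```

Call:
{"api": "step_arm", "payload": {"increments": [[[0,0,0,0,0,0,1],[0,0,0,0,0,0,1],[0,0,0,0,0,0,1],[0,0,0,0,0,0,1],[0,0,0,0,0,0,1]]]}}

```text
clock: 6.15
eef_pos: [487.4, 120.9, 248.3]
eef_rot: [3.142, -0.0, 1.835]
wrist_force: [-0.0, 0.2, -1.1]
finger_gap: 13.6
finger_force: 20.0
```

Gripped at 20 N with a 13.6 mm gap. Lifting gently, 110 mm or so.

Call:
{"api": "step_arm", "payload": {"increments": [[[0,0,0,0,0,-0.05,1],[0,0,0,0,0,-0.1,1],[0,0,0,0,0,-0.2,1],[0,0,0,0,0,-0.25,1],[0,0,0,0,0,-0.3,1]]]}}

```text
clock: 6.65
eef_pos: [487.4, 120.9, 285.3]
eef_rot: [3.142, 0.0, 1.835]
wrist_force: [-0.2, -0.1, -1.7]
finger_gap: 13.6
finger_force: 20.0
```

Call:
{"api": "step_arm", "payload": {"increments": [[[0,0,0,0,0,-0.3,1],[0,0,0,0,0,-0.3,1],[0,0,0,0,0,-0.3,1],[0,0,0,0,0,-0.3,1],[0,0,0,0,0,-0.25,1]]]}}

```text
clock: 7.15
eef_pos: [487.4, 120.9, 343.5]
eef_rot: [3.141, 0.0, 1.835]
wrist_force: [0.2, 0.5, -1.8]
finger_gap: 13.8
finger_force: 20.0
```

Call:
{"api": "step_arm", "payload": {"increments": [[[0,0,0,0,0,-0.2,1],[0,0,0,0,0,-0.1,1],[0,0,0,0,0,-0.05,1],[0,0,0,0,0,0,1],[0,0,0,0,0,0,1]]]}}

```text
clock: 7.65
eef_pos: [487.4, 120.9, 355.8]
eef_rot: [-3.141, -0.0, 1.835]
wrist_force: [0.4, 0.3, -1.5]
finger_gap: 13.6
finger_force: 20.0
```

```bash
python3 - <<'E'
from cell import optics
import cv2,numpy as np
c=optics.camera("wrist");a=c["frame"][80:320,220:440,::-1]
d=optics.camera("scene");b=d["frame"][120:300,200:400,::-1]
cv2.imwrite("pics/lift.png",np.hstack([cv2.resize(a,(385,420)),cv2.resize(b,(415,420))]))
E
```

```text
(no output)
```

View pics/lift.png

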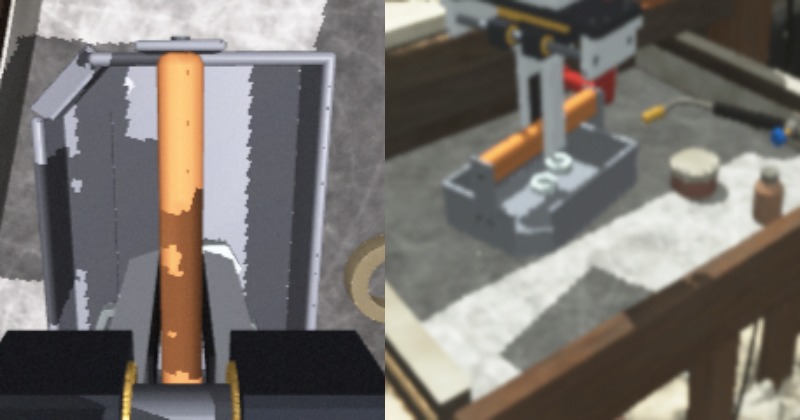

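The tote is level and about 107 mm up, with the nuts still inside and no slip at the grip. Next is a slow tilt about the grasp point, towards the cut corner (tool axis −x −y), with a pause partway.

Call:
{"api": "step_arm", "payload": {"increments": [[[-0.01,-0.01,0,0.035,-0.035,0,1],[-0.02,-0.02,0,0.071,-0.071,0,1],[-0.02,-0.02,0,0.071,-0.071,0,1],[-0.02,-0.02,0,0.071,-0.071,0,1],[-0.02,-0.02,0,0.071,-0.071,0,1]]]}}

```text
clock: 8.25
eef_pos: [471.4, 130.1, 355.6]
eef_rot: [3.069, 0.072, 1.833]
wrist_force: [-0.4, -0.4, -1.8]
finger_gap: 13.7
finger_force: 20.0
```

Call:
{"api": "step_arm", "payload": {"increments": [[[-0.02,-0.02,0,0.071,-0.071,0,1],[-0.02,-0.02,0,0.071,-0.071,0,1],[-0.02,-0.02,0,0.071,-0.071,0,1],[-0.02,-0.02,0,0.071,-0.071,0,1],[-0.02,-0.02,0,0.071,-0.071,0,1]]]}}

```text
clock: 8.75
eef_pos: [454.3, 139.9, 352.6]
eef_rot: [2.99, 0.15, 1.824]
wrist_force: [-0.1, 0.0, -2.5]
finger_gap: 13.3
finger_force: 20.0
```

Call:
{"api": "step_arm", "payload": {"increments": [[[-0.02,-0.02,0,0.071,-0.071,0,1],[-0.02,-0.02,0,0.071,-0.071,0,1],[0,0,0,0,0,0,1],[0,0,0,0,0,0,1],[0,0,0,0,0,0,1]]]}}

```text
clock: 9.25
eef_pos: [447.9, 143.6, 350.9]
eef_rot: [2.959, 0.179, 1.819]
wrist_force: [-0.1, 0.0, -1.6]
finger_gap: 13.8
finger_force: 20.0
```

Call:
{"api": "step_arm", "payload": {"increments": [[[0,0,0,0,0,0,1],[0,0,0,0,0,0,1],[0,0,0,0,0,0,1],[0,0,0,0,0,0,1],[0,0,0,0,0,0,1]]]}}

```text
clock: 9.75
eef_pos: [447.8, 143.6, 350.9]
eef_rot: [2.959, 0.18, 1.819]
wrist_force: [0.4, -0.6, -1.3]
finger_gap: 13.9
finger_force: 20.0
```

Call:
{"api": "step_arm", "payload": {"increments": [[[-0.02,-0.02,0,0.071,-0.071,0,1],[-0.02,-0.02,0,0.071,-0.071,0,1],[-0.02,-0.02,0,0.071,-0.071,0,1],[-0.02,-0.02,0,0.071,-0.071,0,1],[0,0,0,0,0,0,1]]]}}

```text
clock: 10.25
eef_pos: [433.9, 151.6, 346.1]
eef_rot: [2.893, 0.242, 1.806]
wrist_force: [0.7, -1.0, -2.0]
finger_gap: 14.1
finger_force: 20.0
```

Call:
{"api": "step_arm", "payload": {"increments": [[[-0.02,-0.02,0,0.071,-0.071,0,1],[-0.02,-0.02,0,0.071,-0.071,0,1],[-0.02,-0.02,0,0.071,-0.071,0,1],[-0.02,-0.02,0,0.071,-0.071,0,1],[0,0,0,0,0,0,1]]]}}

```text
clock: 10.75
eef_pos: [421.0, 159.0, 340.1]
eef_rot: [2.825, 0.302, 1.787]
wrist_force: [-0.2, -0.3, -2.3]
finger_gap: 13.6
finger_force: 20.0
```

Call:
{"api": "step_arm", "payload": {"increments": [[[-0.02,-0.02,0,0.071,-0.071,0,1],[-0.02,-0.02,0,0.071,-0.071,0,1],[-0.02,-0.02,0,0.071,-0.071,0,1],[-0.02,-0.02,0,0.071,-0.071,0,1],[0,0,0,0,0,0,1]]]}}

```text
clock: 11.25
eef_pos: [408.8, 166.0, 333.0]
eef_rot: [2.755, 0.361, 1.765]
wrist_force: [-0.2, 0.9, -2.6]
finger_gap: 13.9
finger_force: 20.0
```

Call:
{"api": "step_arm", "payload": {"increments": [[[0,0,0,0,0,0,1],[0,0,0,0,0,0,1],[0,0,0,0,0,0,1],[0,0,0,0,0,0,1],[0,0,0,0,0,0,1]]]}}

```text
clock: 11.75
eef_pos: [409.1, 165.8, 333.2]
eef_rot: [2.755, 0.36, 1.764]
wrist_force: [-0.7, 0.3, -2.4]
finger_gap: 14.1
finger_force: 20.0
```

```bash
python3 - <<'E'
from cell import optics,manip
import cv2,numpy as np
from scipy.spatial.transform import Rotation as R
s=manip.read_state();r=R.from_euler("xyz",s["eef_rot"]).as_matrix();print(np.degrees(np.arccos(-r[2,2])),"z comps of tool x, -y:",r[2,0],-r[2,1],s["joints"])
c=optics.camera("wrist");a=c["frame"][80:320,220:440,::-1]
d=optics.camera("scene");b=d["frame"][120:300,200:400,::-1]
cv2.imwrite("pics/tilt.png",np.hstack([cv2.resize(a,(385,420)),cv2.resize(b,(415,420))]))
E
```

```text
29.903525587647174 z comps of tool x, -y: -0.35249431189527325 -0.352549245055853 [ 0.36467825  0.1040055   1.96029707 -0.56126716  0.81138552  0.4380171 ]
```

View pics/tilt.png

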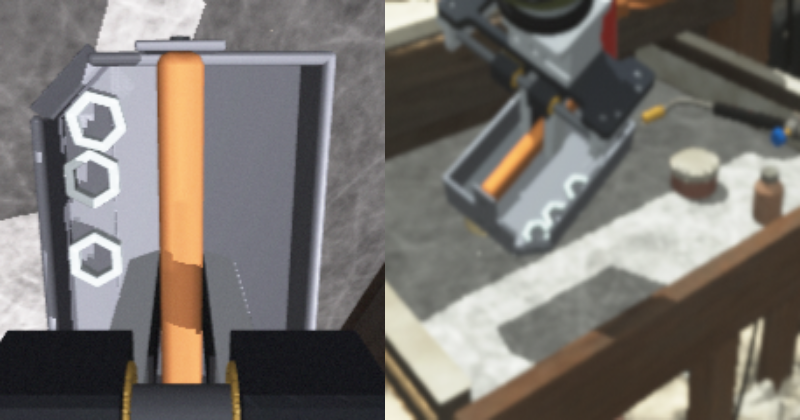

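The left panel shows all three nuts inside along the +y wall: two at the corner, (95,120) and (92,178), and one lagging at (95,260), perhaps still sliding. I'll wait and measure the nuts in the tote frame.

Call:
{"api": "step_arm", "payload": {"increments": [[[0,0,0,0,0,0,1],[0,0,0,0,0,0,1],[0,0,0,0,0,0,1],[0,0,0,0,0,0,1],[0,0,0,0,0,0,1]]]}}

```text
clock: 12.35
eef_pos: [409.0, 165.9, 333.2]
eef_rot: [2.755, 0.36, 1.764]
wrist_force: [-0.5, -0.4, -2.2]
finger_gap: 13.9
finger_force: 20.0
```

```bash
cat > nuts.py <<'E'
from cell import optics,manip
from h import *
from scipy.spatial.transform import Rotation as R
s=manip.read_state();r=R.from_euler("xyz",s["eef_rot"]).as_matrix()
c=optics.camera("wrist");f=c["frame"]
np.savez("last.npz",**c)
# tote frame from tool: x same, y,z flipped; grasp at tote (0,0,68)
Rt=r@np.diag([1,-1,-1]);O=s["eef_pos"]+180*r[:,2]-68*Rt[:,2]
h=cv2.cvtColor(f,cv2.COLOR_RGB2HSV);m=cv2.inRange(h,(0,0,205),(180,50,255))
T=c["cam_to_world"];uv=np.argwhere(m>0)[:,::-1]
d=np.c_[uv,np.ones(len(uv))]@np.linalg.inv(c["mtx"]).T@T[:3,:3].T
n=Rt[:,2];t=((O+11*n-T[:3,3])@n)/(d@n);w=(T[:3,3]+d*t[:,None]-O)@Rt
ok=(abs(w[:,0])<80)&(abs(w[:,1])<55)
k=np.zeros_like(m);k[uv[ok][:,1],uv[ok][:,0]]=255
N,l,st,_=cv2.connectedComponentsWithStats(cv2.morphologyEx(k,cv2.MORPH_CLOSE,np.ones((2,2))))
for i in range(1,N):
    if st[i,4]>25:
        q=w[l[uv[:,1],uv[:,0]]==i];(x,y),rad=cv2.minEnclosingCircle(q[:,:2].astype(np.float32));print("tote xy",round(x),round(y),"R",round(rad),st[i])
E
python3 nuts.py
```

```text
tote xy 73 39 R 3 [268 118   8  10  32]
tote xy 70 25 R 6 [283 119  16  18 166]
tote xy 27 39 R 39 [ 259  133   35   99 1231]
```

```bash
python3 - <<'E'
from h import *
c=np.load("last.npz");cv2.imwrite("pics/t2.png",cv2.resize(c["frame"][90:300,240:420,::-1],None,fx=2.8,fy=2.8,interpolation=2))
E
```

```text
(no output)
```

View pics/t2.png

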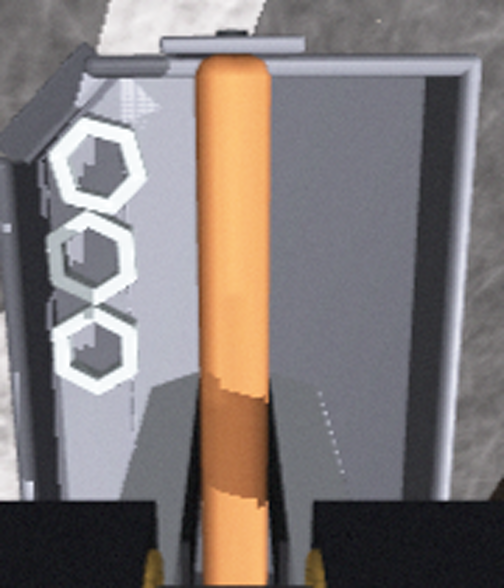

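All three nuts touch in a row along the +y wall, at crop positions (97,165), (92,257) and (95,345). To pack them closer into the corner, I'll spin the tote about its own normal so the fall line turns towards +x, which keeps the 30° tilt. Then I'll spin most of the way back.

Call:
{"api": "step_arm", "payload": {"increments": [[[0,0,-0.03,0,0,0,1],[0,0,-0.05,0,0,0,1],[0,0,-0.05,0,0,0,1],[0,0,-0.05,0,0,0,1],[0,0,-0.05,0,0,0,1]]]}}

```text
clock: 12.9
eef_pos: [409.0, 165.9, 333.1]
eef_rot: [2.827, 0.424, 1.951]
wrist_force: [-0.9, -0.6, -1.6]
finger_gap: 13.9
finger_force: 20.0
```

Call:
{"api": "step_arm", "payload": {"increments": [[[0,0,-0.05,0,0,0,1],[0,0,-0.05,0,0,0,1],[0,0,-0.05,0,0,0,1],[0,0,-0.05,0,0,0,1],[0,0,-0.05,0,0,0,1]]]}}

```text
clock: 13.4
eef_pos: [409.0, 165.9, 333.2]
eef_rot: [2.918, 0.476, 2.161]
wrist_force: [0.5, -0.3, -2.2]
finger_gap: 13.7
finger_force: 20.0
```

Call:
{"api": "step_arm", "payload": {"increments": [[[0,0,-0.05,0,0,0,1],[0,0,-0.03,0,0,0,1],[0,0,0,0,0,0,1],[0,0,0,0,0,0,1],[0,0,0,0,0,0,1]]]}}

```text
clock: 13.9
eef_pos: [409.0, 165.9, 333.2]
eef_rot: [2.949, 0.488, 2.227]
wrist_force: [0.2, -0.0, -1.7]
finger_gap: 13.7
finger_force: 20.0
```

Call:
{"api": "step_arm", "payload": {"increments": [[[0,0,0,0,0,0,1],[0,0,0,0,0,0,1],[0,0,0,0,0,0,1],[0,0,0,0,0,0,1],[0,0,0,0,0,0,1]]]}}

```text
clock: 14.4
eef_pos: [409.0, 165.8, 333.2]
eef_rot: [2.949, 0.488, 2.227]
wrist_force: [0.1, 0.2, -1.5]
finger_gap: 14.0
finger_force: 20.0
```

```bash
python3 nuts.py; python3 - <<'E'
from h import *
c=np.load("last.npz");cv2.imwrite("pics/t3.png",cv2.resize(c["frame"][90:300,240:420,::-1],None,fx=2.8,fy=2.8,interpolation=2))
E
```

```text
tote xy 64 25 R 13 [276 119  32  35 338]
tote xy 33 35 R 4 [274 174  11   7  47]
tote xy 17 37 R 11 [275 183  15  29 183]
```

View pics/t3.png

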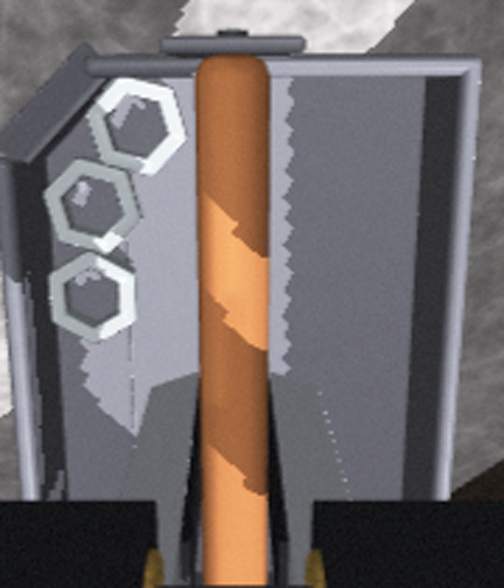

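The nuts are now packed into the corner at crop (138,125), (92,205) and (93,297). I'll turn the fall line back to about 38° so the cut wall is squarely lowest, then check.

Call:
{"api": "step_arm", "payload": {"increments": [[[0,0,0.04,0,0,0,1],[0,0,0.05,0,0,0,1],[0,0,0.05,0,0,0,1],[0,0,0.05,0,0,0,1],[0,0,0.05,0,0,0,1]]]}}

```text
clock: 14.95
eef_pos: [409.0, 165.9, 333.2]
eef_rot: [2.856, 0.443, 2.02]
wrist_force: [0.9, 0.2, -1.2]
finger_gap: 14.2
finger_force: 20.0
```

Call:
{"api": "step_arm", "payload": {"increments": [[[0,0,0.05,0,0,0,1],[0,0,0.05,0,0,0,1],[0,0,0.04,0,0,0,1],[0,0,0,0,0,0,1],[0,0,0,0,0,0,1]]]}}

```text
clock: 15.45
eef_pos: [409.0, 165.8, 333.1]
eef_rot: [2.809, 0.41, 1.908]
wrist_force: [0.3, 0.4, -2.9]
finger_gap: 14.1
finger_force: 20.0
```

Call:
{"api": "step_arm", "payload": {"increments": [[[0,0,0,0,0,0,1],[0,0,0,0,0,0,1],[0,0,0,0,0,0,1],[0,0,0,0,0,0,1],[0,0,0,0,0,0,1]]]}}

```text
clock: 15.95
eef_pos: [409.0, 165.9, 333.2]
eef_rot: [2.809, 0.41, 1.907]
wrist_force: [-0.2, -0.7, -2.7]
finger_gap: 13.8
finger_force: 20.0
```

```bash
python3 nuts.py; python3 - <<'E'
from h import *
from cell import optics,manip
from scipy.spatial.transform import Rotation as R
s=manip.read_state();r=R.from_euler("xyz",s["eef_rot"]).as_matrix();print(np.degrees(np.arccos(-r[2,2])),np.degrees(np.arctan2(r[2,1],-r[2,0])),abs(s["qd"]).max())
c=np.load("last.npz");a=cv2.resize(c["frame"][90:300,240:420,::-1],(385,449))
b=cv2.resize(optics.camera("scene")["frame"][120:300,200:400,::-1],(415,449));cv2.imwrite("pics/t4.png",np.hstack([a,b]))
E
```

```text
tote xy 52 26 R 23 [260 119  48  62 853]
tote xy 16 39 R 13 [259 184  31  30 344]
29.91172409615749 36.896835106934105 0.0009816773997269597
```

View pics/t4.png

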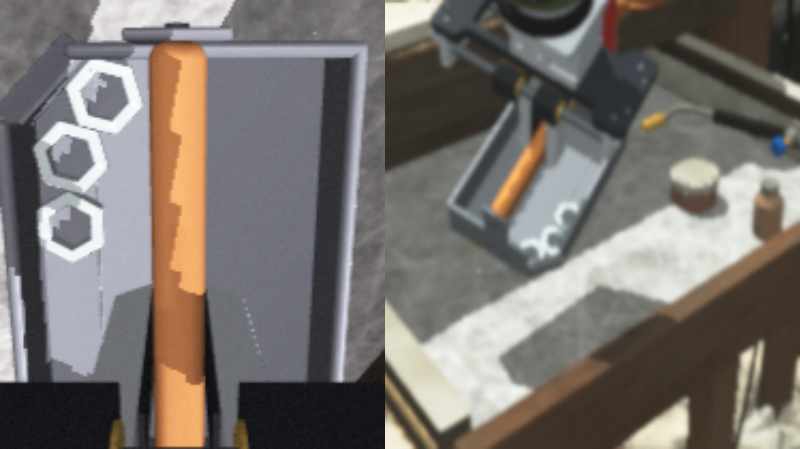

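The tote is still at 29.9°, with the cut corner lowest and the fall line at 37°. All three nuts are packed there at (105,95), (70,157) and (70,227), and the tin and bottle haven't moved. Handing in.

```bash
python3 -c "
from cell import workorder;print(workorder.sign_off())"
```

```text
the job is handed in; nothing more can be done
None
```

The job is handed in: the tote is held still in the air at 20 N, tilted 29.9° with its cut-off corner lowest, all three nuts touching each other in that corner with none spilled, and the bottle, tin and tape roll were not touched.

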